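# Close up a book tote: flap down, then cover

## Robot

A 6-joint arm with a two-finger parallel gripper is mounted at the origin on the work surface. World frame = base frame: x ahead of the robot, y to its left, z up, the work surface at z = 0. Lengths are in mm, angles in rad, forces in N, time in s.
With the tool pointing down it reaches from about 400 to 925 mm from the base axis. Payload 12.5 kg.
Tool frame: the origin (TCP) lies on the front face of the gripper's body, between the roots of the fingers; the fingertips stand 78 mm ahead of it and the grasp point (between the pads) lies 59 mm ahead of it (env.nose_length is the distance from the TCP to the fingertips, in mm); z points along the fingers, y is the line along which they close (so a half turn about z gives the same grasp; the last joint's range is limited). The gripper opens to 95 mm and grips with 3 to 60 N. Pads are 20 mm wide; open, the fingers measure 119 mm over their backs; the gripper's body (75 mm by 180 mm) begins 59 mm behind the grasp point.
Start: joints at [-1.212, 0.491, 1.559, -0, 1.092, -0.106], TCP at [280.174, -558.695, 292.261] pointing down, gripper open.
Joint ranges: [-3.1, 3.1], [-0.84, 2.19], [0.05, 2.79], [-1.13, 4.28], [0.06, 2.93], [-2.69, 2.69]. Speed limits (rad/s): [2.22, 2.22, 2.79, 3.14, 3.14, 3.14].

## Interface

Orientations are given as [roll, pitch, yaw] about the fixed x, y, z axes, in that order (R = Rz(yaw) Ry(pitch) Rx(roll)).
In Python, from cell import env gives the robot as it stands.
- The arm moves only by the tool jog_arm, never from a script. Its argument "motion" is a list of rows, each a list of 7 numbers: the turn, a rotation vector about the tool's x, y, z in degrees, then the shift along the tool's x, y, z in mm, then the finger opening in mm, from 0 to 95.1. In form: [[wx, wy, wz, x, y, z, hand], ...]. A call has 1 to 10 rows; each row shifts and turns the commanded pose from where the row before left it, along the tool's axes as they then stand; what a row does not reach is not made up. A row lasts 1/8 s, in which the tool goes at most 62.5 mm and 10.7 degrees, less where a joint would pass 70% of its speed; a pose out of reach is approached as far as the arm can. A call is refused whole if a number of a shift passes 62.5 or a number of a turn 10.7, either way. A call with a gripper value outside its range is refused whole. The fingers move at their own pace and stop on an object; the grip force is fixed at half the most. Time passes only in rows, so rows that do not move let the fingers close. It gives the time, the measured TCP pose, the force, the opening and the grip force at its end, in the units of the state.
- env.state(): the state, without advancing time (a new reading comes with each control period).
- env.read_camera(name): name is "scene" or "top" or "wrist"; returns a dict with "color" (420x560x3 uint8, red, green, blue), "z_map" (420x560 float32, mm along the optical axis (not along the pixel's ray), 0 where there is no reading), "camera_matrix" (3x3 intrinsics, pixels), "k1" (the pictures are not rectified: a ray, as slopes to the right and down, at radius r is drawn at 1 + k1 r^2 times it, then the intrinsics apply), "world_to_cam" (4x4, takes a point from world to camera coordinates). Camera axes: x right, y up, looking along -z (the intrinsics and any distortion apply to the point x, -y, -z); pixel columns grow to the right and rows downward; lengths in mm; the calibration is good to about 2 mm. A picture is of the moment at which its call begins.
- env.job_done(): hands the job in; it is judged then, once.
Trained networks look in the newest picture that a camera, given by its name, has taken for a name from the list of things; names that differ only in an ending like _2 or _b are one class to them, and where a whole thing is asked for, a point or a joint stands for the part that bears it (a point fixed in the world has none). Each returns a list of dicts, best first, with "score" (0 to 1); they miss things now and then, are a little off and sometimes report something else, mostly with a low value. They report only what shows in the picture. A call takes as long as a camera call.
- env.recognise(camera, thing): "location" ([column, row] in pixels, amid what is visible of it).
The state is a dict: "t": time; "joints": joint angles; "qvel": joint speeds; "tau": joint torques, N m; "eef_pos": TCP position; "tcp_rot": TCP orientation; "ft_force": force on the tool from outside, world axes, zero at the start; "moment": the same for the moment, N m; "opening": opening from 0.0 (shut) to 1.0 (fully open); "grip_force": force on a finger pad.
Only numpy, scipy, OpenCV 4.12 (cv2) and the standard library are available. Lean on these libraries where they do the work, as an engineer would, in place of code of your own. Each camera call takes 0.05 s, during which the arm holds its last target. There are 200 camera calls.

## Task

Close the book tote on the sorting bench for dispatch: fold its upright inner flap all the way down flat over the books, then push the open cover over and swing it fully shut on top, without slamming it. Pick nothing up, and leave the books and everything else on the bench where they are.

Things in the scene. Friction and masses are not known exactly. Their poses are not given: they have to be found in the camera images.
- tote: grey plastic book tote, open on top, 300 (x) x 200 (y) x 120 mm high, walls 5 mm, fixed to the bench, it does not slide. Origin at the centre of its underside, z up. A flap is hinged just inside its -y long wall and a cover on its +y long wall; both hinges run along the tote's x axis
- flap (a joint): angle in rad of the inner flap, a plain white plastic sheet 276 mm (along x) x 120 mm (from hinge to free edge) x 5 mm. Its hinge line lies at y = -90 mm, z = 112.5 mm in the tote's frame (mid-thickness of the sheet). 0: folded flat inside the mouth, reaching towards +y, its top face 5 mm below the rim, where it stops; 1.57: upright. It starts upright or nearly so. Hinge friction holds it where it is left; about 3 to 5 N near the free edge moves it, much more near the hinge
- flap_edge (a point): middle of the flap's free edge, mid-thickness, 120 mm from its hinge line; axes turn with the flap: y from hinge to free edge, z out of the face that is uppermost when folded
- cover (a joint): angle in rad of the cover, a plain grey plastic panel 304 mm (along x) x 204 mm (hinge to free edge) x 6 mm. Its hinge line lies at y = +100 mm, z = 120.5 mm in the tote's frame, on the panel's inner face. 0: shut, flat on the rim, where it stops; 1.57: upright; it starts open, leaning outwards (+y of the tote) at about 1.7 to 2.0. Hinge friction holds it at any angle; about 2 to 7 N near the free edge moves it, much more near the hinge
- cover_edge (a point): middle of the cover's free edge on its outer face (the face that is on top when shut, 6 mm from the inner face), 204 mm from the hinge line; axes turn with the cover: -y from hinge to free edge, z out of the outer face
- book_in_a: the lower of two loose paperbacks lying in the tote, 178 x 108 x 30 mm; origin at the centre of its underside
- book_in_b: the upper paperback in the tote, 178 x 108 x 26 mm, flat on the other; its top is 61 mm above the tote's inner floor, well below the folded flap; origin at the centre of its underside
- book_out_a: loose book lying on the bench beside the tote's flap side, 200 x 130 x 34 mm; origin at the centre of its underside
- book_out_b: smaller loose book, 178 x 108 x 22 mm, on top of that one; origin at the centre of its underside
- mug: white mug, 80 mm across, 90 mm high, on the bench under the side towards which the open cover leans; origin at the centre of its underside
- tape: empty cardboard tape core, a ring 90 mm across and 48 mm high, on the bench under the side towards which the open cover leans; origin at the centre of its underside
- scanner: black hand scanner standing on its foot beyond the far short end of the tote, 138 mm high; origin at the centre of its underside
- stamp: small self-inking stamp, 60 x 36 x 60 mm, on the bench; origin at the centre of its underside

How it is judged:
By the outcome, as a careful person would: the job done as asked, in the order asked, and still so for the second after the job is handed in, with the robot touching nothing.
It also fails if it takes over 61 s, if anything falls off the work surface, if the arm or the gripper's body presses on something with over 40 N, if the wrist force passes 120 N, or if a joint passes its speed limit or range.

## Working session

There is one attempt and no reset: what is moved stays moved. The work goes in short steps, Python scripts to look and compute and a tool call to move; the robot and the scene stay as the last step left them, time stands still between calls to the robot, and variables do not carry over. Pictures are saved under pics/ and viewed, at most 10 in all, crops included, and the job is handed in when it is done.

Besides the shell and the picture viewer there is one more tool, called after "Request:" by a JSON object that holds its "fn" and its "kwargs", one argument or row to a line. jog_arm: Moves the arm, as the interface text tells. Its arguments: {"type":"object","properties":{"motion":{"type":"array"}},"required":["motion"]}

```bash
mkdir -p pics; cat > h.py <<'E'
import numpy as np,cv2
from cell import env
def cloud(r):
    z=r["z_map"];K=r["camera_matrix"];h,w=z.shape
    u,v=np.meshgrid(np.arange(w),np.arange(h))
    d=np.array([K[0,0],K[1,1]]);xd=(u-K[0,2])/K[0,0];yd=(v-K[1,2])/K[1,1]
    x,y=xd.copy(),yd.copy()
    for _ in range(20):
        s=1+r["k1"]*(x*x+y*y);x=xd/s;y=yd/s
    P=np.stack([x*z,-y*z,-z,np.ones_like(z)],-1)
    W=P@np.linalg.inv(r["world_to_cam"]).T
    W[z==0]=np.nan
    return W[...,:3]
def save(r,n): cv2.imwrite(n,r["color"][...,::-1])
E
python3 - <<'E'
from h import *
s=env.state();print({k:np.round(v,3) for k,v in s.items()})
for c in("scene","top"):
    r=env.read_camera(c);save(r,f"pics/{c}0.png");W=cloud(r);np.save(c+"0.npy",W)
    print(c,np.linalg.inv(r["world_to_cam"])[:3,3])
    for t in("tote","flap","flap_edge","cover","cover_edge","book_in_b","book_out_b","mug","tape","scanner","stamp"):
        for d in env.recognise(c,t)[:2]:
            u,v=np.round(d["location"]).astype(int);print(t,round(d["score"],2),u,v,np.round(W[v,u]))
E
```

```text
{'t': np.float64(0.0), 'joints': array([-1.212,  0.492,  1.559, -0.   ,  1.092, -0.106]), 'qvel': array([-0.001,  0.   , -0.001,  0.002,  0.002, -0.001]), 'tau': array([-0.0000e+00, -6.1264e+01, -2.5818e+01,  6.9000e-02,  4.8000e-02,
       -0.0000e+00]), 'eef_pos': array([ 280.113, -558.536,  291.669]), 'tcp_rot': array([-3.14 , -0.   ,  0.465]), 'ft_force': array([ 0.341,  0.317, -1.047]), 'moment': array([ 0.041,  0.027, -0.021]), 'grip_force': np.float64(0.0), 'opening': np.float64(0.997)}
scene [1066.56756504   60.50267463 1039.11286751]
tote 0.97 198 201 [ 532. -130.    8.]
tote 0.23 249 218 [588.  -8.  33.]
flap 0.65 181 178 [ 597. -125.  227.]
flap_edge 0.72 180 178 [ 532. -153.  114.]
book_in_b 0.85 229 189 [528. -53.  58.]
book_in_b 0.68 250 221 [585.  -7.  10.]
book_out_b 0.66 158 215 [ 581. -212.   34.]
book_out_b 0.66 132 194 [ 539. -270.   56.]
tape 0.97 310 176 [459. 134.  -3.]
scanner 0.74 202 293 [794. -84. 141.]
stamp 0.73 346 214 [591. 206.  60.]
top [ 382.48407127   66.08416441 1166.1817772 ]
tote 0.77 318 208 [625. -56.   4.]
tote 0.29 325 153 [752. -79. 138.]
flap 0.71 360 225 [ 541. -151.  128.]
flap_edge 0.83 358 223 [ 539. -136.  178.]
cover 0.8 283 218 [543.  58. 324.]
cover_edge 0.98 283 217 [545.  57. 328.]
book_in_b 0.91 324 243 [509. -55.  63.]
book_in_b 0.56 308 273 [431.  -2.  35.]
book_out_b 0.92 397 233 [ 518. -270.   58.]
book_out_b 0.9 378 252 [ 471. -214.   31.]
mug 0.76 262 193 [688. 112.   7.]
tape 0.57 260 241 [535. 128.  44.]
scanner 0.63 329 152 [753. -90. 141.]
stamp 0.6 232 234 [561. 206.  60.]
```

View pics/scene0.png

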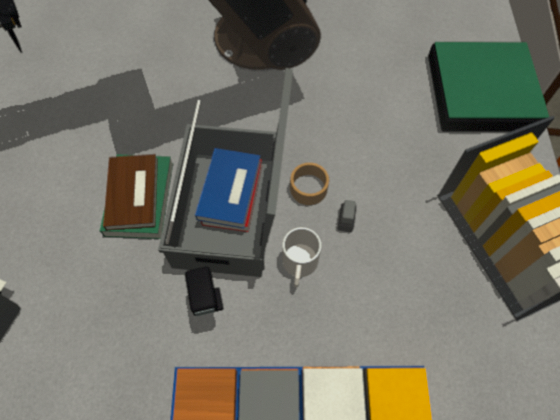

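View pics/top0.png

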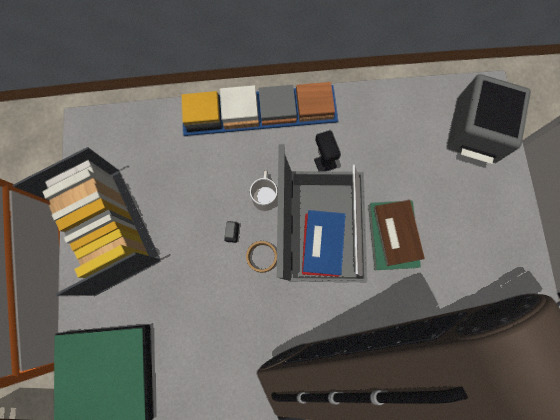

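The scene and top views show the tote's long axis roughly along world x. The flap is the white strip at top col 358, rows 167–275. The cover edge is at col 285, and the mug and tape lie on the cover side. Next I'll fit the geometry.

```bash
python3 - <<'E'
from h import *
P=np.vstack([np.load(c+"0.npy").reshape(-1,3) for c in("scene","top")]);P=P[~np.isnan(P[:,0])]
roi=P[(P[:,0]>380)&(P[:,0]<800)&(P[:,1]>-220)&(P[:,1]<160)]
rim=roi[(abs(roi[:,2]-120)<4)]
r=cv2.minAreaRect(rim[:,:2].astype(np.float32));print("rim",len(rim),r)
for lo,hi in((145,165),(180,200),(205,222),(225,235)):
  f=roi[(roi[:,2]>lo)&(roi[:,2]<hi)&(roi[:,1]<-60)&(roi[:,0]<725)]
  if len(f)>5: print("flap",lo,len(f),np.polyfit(f[:,0],f[:,1],1),f[:,0].min(),f[:,0].max(),f[:,1].mean(),f[:,2].mean())
for lo,hi in((140,160),(180,200),(220,240),(260,280),(300,315),(315,335)):
  f=roi[(roi[:,2]>lo)&(roi[:,2]<hi)&(roi[:,1]>0)]
  if len(f)>5:print("cover",lo,len(f),np.polyfit(f[:,0],f[:,1],1),f[:,0].min(),f[:,0].max(),f[:,1].mean())
print(roi[:,2].max())
E
```

```text
rim 2391 ((597.5372924804688, -68.42782592773438), (210.5045623779297, 396.0611877441406), 84.5186767578125)
flap 145 89 [ -0.09972765 -89.32205497] 407.2652164104052 684.6226538402232 -144.9256950636571 154.99714798766033
flap 180 100 [ -0.09381792 -82.1102705 ] 409.12931899179995 685.4988218568949 -134.3926721324584 190.6445806963164
flap 205 93 [ -0.09369597 -75.64343333] 408.89441632136504 686.9481698938428 -127.83157529044932 212.78937110463644
flap 225 517 [ -0.10454136 -62.20542544] 410.9688616972035 686.1101288165306 -119.80740174904338 227.52624837070655
cover 140 185 [-0.10390149 98.69901805] 413.1225716699781 718.0654591129846 39.0928478530285
cover 180 157 [-9.99845482e-02  1.01460996e+02] 414.17082186099213 718.9280684223561 42.83761838673868
cover 220 158 [-9.88285352e-02  1.06122369e+02] 415.8029683857634 719.8806273610967 48.0145530870965
cover 260 91 [-9.42810703e-02  1.08714178e+02] 414.92707716931346 720.3778084255698 52.18685019247349
cover 300 17 [   0.76257424 -499.90811061] 715.2965821737071 720.4049846397379 48.36853498568968
cover 315 2064 [-1.04869212e-01  1.21794818e+02] 414.603786335918 719.9139213894242 61.66588333982115
330.08646725869096
```

Request:
{"fn": "jog_arm", "kwargs": {
  "motion": [
    [0, 0, -9.6, 0, 0, 0, 0],
    [0, 0, -9.6, 0, 0, 0, 0],
    [0, 0, -9.6, 0, 0, 0, 0],
    [0, 0, -9.6, 0, 0, 0, 0],
    [0, 0, -9.6, 0, 0, 0, 0],
    [0, 0, -9.6, 0, 0, 0, 0],
    [0, 0, 0, 0, 0, 0, 0]
  ]
}}

```text
t: 2.08
eef_pos: [280.2, -558.7, 292.3]
tcp_rot: [3.142, 0.0, 1.469]
ft_force: [0.6, 0.1, -0.2]
opening: 0.317
grip_force: 0.0
```

Request:
{"fn": "jog_arm", "kwargs": {
  "motion": [
    [0, 0, 0, 40, 25, 0, 0],
    [0, 0, 0, 40, 25, 0, 0],
    [0, 0, 0, 40, 25, 0, 0],
    [0, 0, 0, 40, 25, 0, 0],
    [0, 0, 0, 40, 25, 0, 0],
    [0, 0, 0, 40, 25, 0, 0],
    [0, 0, 0, 40, 25, 0, 0],
    [0, 0, 0, 40, 25, 0, 0],
    [0, 0, 0, 40, 25, 10, 0],
    [0, 0, 0, 40, 0, 0, 0]
  ]
}}

```text
t: 3.32
eef_pos: [545.3, -181.9, 281.4]
tcp_rot: [-3.141, -0.0, 1.466]
ft_force: [-0.0, 0.9, -0.3]
opening: 0.003
grip_force: 0.0
```

```bash
cat > look.py <<'E'
import sys
from h import *
s=env.state();print({k:np.round(s[k],3) for k in("t","joints","eef_pos","tcp_rot","ft_force","opening")})
a=s["eef_pos"];C=np.array([556,-66.]);c,n=np.cos(.1),np.sin(.1);d=a[:2]-C
print("tip in tote frame",c*d[0]-n*d[1],n*d[0]+c*d[1],a[2]-78)
if len(sys.argv)>2:
    r=env.read_camera(sys.argv[1]);save(r,sys.argv[2]);W=cloud(r)
    D=W[...,:2]-C;T=np.stack([c*D[...,0]-n*D[...,1],n*D[...,0]+c*D[...,1],W[...,2]],-1);np.save("T.npy",T)
    for x in(-120,-60,60,120):
        m=abs(T[...,0]-x)<3;print(x)
        for lo in range(-130,140,20):
            q=T[m&(T[...,1]>=lo)&(T[...,1]<lo+20)&(T[...,2]>70)]
            if len(q):print("  ",lo,len(q),np.round([q[:,2].min(),np.median(q[:,2]),q[:,2].max()]))
E
python3 look.py
```

```text
{'t': np.float64(3.325), 'joints': array([-0.437,  0.431,  1.697,  0.   ,  1.014, -0.332]), 'eef_pos': array([ 545.348, -181.91 ,  281.408]), 'tcp_rot': array([-3.141, -0.   ,  1.466]), 'ft_force': array([-0.03 ,  0.903, -0.28 ]), 'opening': np.float64(0.003)}
tip in tote frame 0.9727351718512516 -116.3942201847158 203.4077449796447
```

Request:
{"fn": "jog_arm", "kwargs": {
  "motion": [
    [0, 0, 0, 18, 0, -1, 0],
    [0, 0, 0, 18, 0, -1, 0],
    [0, 0, 0, 7, 0, 1, 0],
    [0, 0, 0, 6, 0, 1, 0],
    [0, 0, 0, 6, 0, 2.5, 0],
    [0, 0, 0, 6, 0, 3, 0],
    [0, 0, 0, 6, 0, 3, 0],
    [0, 0, 0, 0, 0, 0, 0]
  ]
}}

```text
t: 4.32
eef_pos: [551.0, -116.2, 273.4]
tcp_rot: [-3.141, -0.0, 1.47]
ft_force: [0.3, -1.1, 1.1]
opening: 0.006
grip_force: 0.3
```

```bash
python3 look.py top pics/t1.png
```

```text
{'t': np.float64(4.325), 'joints': array([-0.325,  0.424,  1.735,  0.   ,  0.983, -0.225]), 'eef_pos': array([ 551.039, -116.217,  273.436]), 'tcp_rot': array([-3.141, -0.   ,  1.47 ]), 'ft_force': array([ 0.295, -1.109,  1.066]), 'opening': np.float64(0.006)}
tip in tote frame 0.07691881441533965 -50.46144694502545 195.43648788411707
-120
   -90 7 [551. 553. 588.]
   -70 27 [587. 606. 613.]
   -50 46 [609. 617. 623.]
   -30 48 [620. 622. 626.]
   -10 53 [618. 623. 627.]
   10 55 [600. 617. 623.]
   30 21 [564. 596. 607.]
   90 12 [119. 136. 176.]
   110 25 [191. 266. 326.]
   130 6 [323. 324. 326.]
-60
   -110 19 [550. 551. 554.]
   -90 34 [546. 552. 556.]
   -70 35 [552. 557. 562.]
   -50 29 [561. 564. 569.]
   -30 32 [560. 564. 569.]
   -10 42 [548. 556. 564.]
   10 53 [468. 562. 566.]
   90 14 [115. 138. 179.]
   110 21 [199. 254. 327.]
   130 7 [323. 324. 326.]
60
   -10 1 [467. 467. 467.]
   90 8 [119. 136. 167.]
   110 24 [187. 294. 327.]
   130 5 [322. 324. 326.]
120
   -50 1 [213. 213. 213.]
   -30 4 [213. 214. 217.]
   90 13 [118. 127. 172.]
   110 21 [189. 323. 327.]
   130 6 [ 89. 324. 327.]
```

Request:
{"fn": "jog_arm", "kwargs": {
  "motion": [
    [0, 0, 0, 5.5, 0, 4, 0],
    [0, 0, 0, 5.5, 0, 4, 0],
    [0, 0, 0, 5.5, 0, 4, 0],
    [0, 0, 0, 4.3, 0, 4.8, 0],
    [0, 0, 0, 4.3, 0, 4.8, 0],
    [0, 0, 0, 4.3, 0, 4.8, 0],
    [0, 0, 0, 2.4, 0, 4.2, 0],
    [0, 0, 0, 2.4, 0, 4.2, 0],
    [0, 0, 0, 2.4, 0, 4.2, 0],
    [0, 0, 0, 2.4, 0, 4.2, 0]
  ]
}}

```text
t: 5.62
eef_pos: [554.9, -77.8, 230.2]
tcp_rot: [3.142, 0.0, 1.47]
ft_force: [1.5, -0.4, 3.6]
opening: 0.002
grip_force: 1.6
```

Request:
{"fn": "jog_arm", "kwargs": {
  "motion": [
    [0, 0, 0, 1.3, 0, 3.7, 0],
    [0, 0, 0, 1.3, 0, 3.7, 0],
    [0, 0, 0, 1.3, 0, 3.7, 0],
    [0, 0, 0, 1.3, 0, 3.7, 0],
    [0, 0, 0, 1.3, 0, 3.7, 0],
    [0, 0, 0, 0.5, 0, 3.8, 0],
    [0, 0, 0, 0.5, 0, 3.8, 0],
    [0, 0, 0, 0.5, 0, 3.8, 0],
    [0, 0, 0, 0.5, 0, 3.0, 0]
  ]
}}

```text
t: 6.75
eef_pos: [555.8, -69.4, 197.4]
tcp_rot: [3.142, 0.0, 1.47]
ft_force: [1.2, 0.5, 3.1]
opening: 0.005
grip_force: 1.6
```

```bash
python3 look.py
```

```text
{'t': np.float64(6.75), 'joints': array([-0.242,  0.516,  1.82 , -0.   ,  0.806, -0.141]), 'eef_pos': array([555.778, -69.415, 197.365]), 'tcp_rot': array([3.142, 0.   , 1.47 ]), 'ft_force': array([1.207, 0.521, 3.135]), 'opening': np.float64(0.005)}
tip in tote frame 0.1198708361007951 -3.420212858888238 119.36475572393593
```

Tip z is 119, and the stop should be at 115. I'll press down gently.

Request:
{"fn": "jog_arm", "kwargs": {
  "motion": [
    [0, 0, 0, 0, 0, 2, 0],
    [0, 0, 0, 0, 0, 1.5, 0],
    [0, 0, 0, 0, 0, 1, 0],
    [0, 0, 0, 0, 0, 0, 0]
  ]
}}

```text
t: 7.25
eef_pos: [555.6, -69.5, 193.0]
tcp_rot: [-3.141, 0.0, 1.47]
ft_force: [0.9, 0.2, 1.9]
opening: 0.006
grip_force: 0.7
```

Request:
{"fn": "jog_arm", "kwargs": {
  "motion": [
    [0, 0, 0, 0, 0, 1, 0],
    [0, 0, 0, 0, 0, 0, 0]
  ]
}}

```text
t: 7.5
eef_pos: [555.6, -69.5, 192.8]
tcp_rot: [3.141, 0.0, 1.47]
ft_force: [-1.4, 1.3, 10.4]
opening: 0.005
grip_force: 5.2
```

Request:
{"fn": "jog_arm", "kwargs": {
  "motion": [
    [0, 0, 0, 0, 0, 1, 0],
    [0, 0, 0, 0, 0, 0, 0]
  ]
}}

```text
t: 7.75
eef_pos: [555.6, -69.5, 192.7]
tcp_rot: [3.141, 0.0, 1.47]
ft_force: [-5.9, 1.9, 19.9]
opening: 0.006
grip_force: 10.1
```

Request:
{"fn": "jog_arm", "kwargs": {
  "motion": [
    [0, 0, 0, 0, 0, -10, 0],
    [0, 0, 0, -2, 0, -25, 0],
    [0, 0, 0, -2, 0, -45, 0],
    [0, 0, 0, 0, 0, -60, 0],
    [0, 0, 0, 0, 0, -60, 0],
    [0, 0, 0, 0, 0, -60, 0],
    [0, 0, 0, 0, 0, 0, 0]
  ]
}}

```text
t: 8.62
eef_pos: [555.4, -73.6, 455.4]
tcp_rot: [3.134, 0.002, 1.47]
ft_force: [-0.8, 0.3, -0.5]
opening: 0.007
grip_force: 0.0
```

```bash
python3 look.py wrist pics/w1.png
```

```text
{'t': np.float64(8.625), 'joints': array([-0.249,  0.271,  1.47 , -0.   ,  1.393, -0.149]), 'eef_pos': array([555.405, -73.551, 455.43 ]), 'tcp_rot': array([3.134e+00, 2.000e-03, 1.470e+00]), 'ft_force': array([-0.844,  0.337, -0.515]), 'opening': np.float64(0.007)}
tip in tote frame 0.16184420455193593 -7.572189225191298 377.4300019885976
-120
   -110 38 [113. 119. 122.]
   -90 68 [114. 115. 118.]
   -70 68 [113. 115. 116.]
   -50 70 [113. 115. 117.]
   -30 76 [113. 115. 117.]
   -10 77 [113. 115. 117.]
   10 84 [113. 115. 117.]
   30 15 [113. 114. 116.]
   90 93 [ 74. 127. 166.]
   110 524 [163. 271. 329.]
-60
   -110 38 [112. 118. 121.]
   -90 67 [113. 116. 118.]
   -70 74 [113. 115. 117.]
   -50 69 [113. 115. 116.]
   -30 77 [113. 115. 117.]
   -10 80 [113. 115. 117.]
   10 861 [113. 472. 474.]
   30 15 [111. 114. 116.]
   90 103 [ 81. 134. 176.]
   110 504 [170. 271. 328.]
60
   -110 39 [111. 117. 122.]
   -90 61 [113. 115. 118.]
   -70 73 [114. 115. 117.]
   -50 68 [113. 115. 117.]
   -30 79 [113. 115. 118.]
   -10 80 [113. 115. 118.]
   10 947 [113. 473. 491.]
   30 10 [114. 115. 116.]
   90 113 [ 71. 136. 178.]
   110 510 [178. 275. 328.]
120
   -110 41 [112. 118. 122.]
   -90 65 [114. 115. 118.]
   -70 67 [113. 115. 117.]
   -50 71 [113. 115. 117.]
   -30 77 [113. 115. 117.]
   -10 79 [114. 115. 117.]
   10 83 [113. 115. 117.]
   30 10 [114. 115. 116.]
   90 117 [ 78. 134. 177.]
   110 519 [179. 276. 328.]
```

The flap lies flat, with its top at 115 mm everywhere. Now I'll go over the cover to its outer side.

Request:
{"fn": "jog_arm", "kwargs": {
  "motion": [
    [0, 0, 0, 0, 0, -10, 0],
    [0, 0, 0, 50, 0, 0, 0],
    [0, 0, 0, 50, 0, 0, 0],
    [0, 0, 0, 50, 0, 0, 0],
    [0, 0, 0, 48, 0, 0, 0],
    [0, 0, 0, 0, 0, 0, 0],
    [0, 0, 0, 0, 0, 43, 0],
    [0, 0, 0, 0, 0, 42, 0],
    [0, 0, 0, 0, 0, 0, 0]
  ]
}}

```text
t: 9.8
eef_pos: [574.7, 122.7, 373.3]
tcp_rot: [-3.135, 0.002, 1.469]
ft_force: [-0.8, -0.1, -0.2]
opening: 0.006
grip_force: 0.0
```

```bash
python3 look.py
```

```text
{'t': np.float64(9.8), 'joints': array([ 0.098,  0.369,  1.539, -0.   ,  1.241,  0.2  ]), 'eef_pos': array([574.667, 122.7  , 373.266]), 'tcp_rot': array([-3.135e+00,  2.000e-03,  1.469e+00]), 'ft_force': array([-0.774, -0.062, -0.232]), 'opening': np.float64(0.006)}
tip in tote frame -0.2645666472765029 189.620752818118 295.26617583599455
```

Request:
{"fn": "jog_arm", "kwargs": {
  "motion": [
    [0, 0, 0, -18, 0, -2, 0],
    [0, 0, 0, -18, 0, -2, 0],
    [0, 0, 0, -7, 0, -1, 0],
    [0, 0, 0, -7, 0, 0, 0],
    [0, 0, 0, -8, 0, 0, 0],
    [0, 0, 0, -8, 0, 0, 0],
    [0, 0, 0, -8, 0, 0, 0],
    [0, 0, 0, -8, 0, 0.3, 0],
    [0, 0, 0, -8, 0, 0.5, 0],
    [0, 0, 0, 0, 0, 0, 0]
  ]
}}

```text
t: 11.05
eef_pos: [566.1, 33.2, 380.0]
tcp_rot: [-3.141, 0.001, 1.469]
ft_force: [0.4, -0.3, 0.3]
opening: 0.004
grip_force: 0.0
```

```bash
python3 look.py scene pics/s1.png | head -2
```

```text
{'t': np.float64(11.05), 'joints': array([-5.800e-02,  3.300e-01,  1.580e+00, -1.000e-03,  1.232e+00,
        4.400e-02]), 'eef_pos': array([566.067,  33.221, 380.02 ]), 'tcp_rot': array([-3.141e+00,  1.000e-03,  1.469e+00]), 'ft_force': array([ 0.424, -0.336,  0.285]), 'opening': np.float64(0.004)}
```

View pics/s1.png

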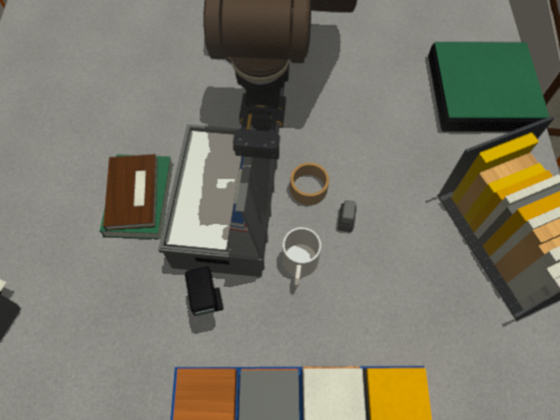

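The scene view shows the flap flat (white area, cols 175–235) and the cover now tipping inward with the tool behind it (col 255). The mug and tape haven't moved. I'll continue the arc.

Request:
{"fn": "jog_arm", "kwargs": {
  "motion": [
    [0, 0, 0, -7.2, 0, 1.5, 0],
    [0, 0, 0, -7.2, 0, 1.5, 0],
    [0, 0, 0, -8.7, 0, 1.7, 0],
    [0, 0, 0, -8.7, 0, 2, 0],
    [0, 0, 0, -8.7, 0, 2.3, 0],
    [0, 0, 0, -8.7, 0, 2.5, 0],
    [0, 0, 0, -8.2, 0, 3.3, 0],
    [0, 0, 0, -8.2, 0, 3.7, 0],
    [0, 0, 0, -8.2, 0, 4, 0],
    [0, 0, 0, -8.2, 0, 4.3, 0]
  ]
}}

```text
t: 12.35
eef_pos: [557.8, -48.0, 353.0]
tcp_rot: [-3.141, -0.0, 1.47]
ft_force: [0.1, 3.5, -0.3]
opening: 0.004
grip_force: 1.6
```

Request:
{"fn": "jog_arm", "kwargs": {
  "motion": [
    [0, 0, 0, -7.2, 0, 5, 0],
    [0, 0, 0, -7.2, 0, 5.3, 0],
    [0, 0, 0, -7.2, 0, 5.5, 0],
    [0, 0, 0, -7.2, 0, 5.6, 0],
    [0, 0, 0, -6, 0, 6.4, 0],
    [0, 0, 0, -6, 0, 6.6, 0],
    [0, 0, 0, -6, 0, 6.8, 0],
    [0, 0, 0, -6, 0, 7, 0],
    [0, 0, 0, 0, 0, 0, 0]
  ]
}}

```text
t: 13.48
eef_pos: [552.6, -100.6, 304.7]
tcp_rot: [-3.141, 0.0, 1.47]
ft_force: [0.0, 0.1, 0.6]
opening: 0.002
grip_force: 0.0
```

```bash
python3 look.py top pics/t2.png
```

```text
{'t': np.float64(13.475), 'joints': array([-0.298,  0.388,  1.7  , -0.   ,  1.053, -0.196]), 'eef_pos': array([ 552.648, -100.612,  304.702]), 'tcp_rot': array([-3.141,  0.   ,  1.47 ]), 'ft_force': array([0.033, 0.081, 0.59 ]), 'opening': np.float64(0.002)}
tip in tote frame 0.11992923399976707 -34.77378358246232 226.70227483899072
-120
   -90 8 [578. 579. 584.]
   -70 22 [578. 602. 614.]
   -50 41 [613. 625. 631.]
   -30 51 [630. 633. 638.]
   -10 58 [632. 636. 640.]
   10 74 [176. 632. 638.]
   30 79 [161. 610. 633.]
   50 16 [148. 158. 163.]
   70 16 [135. 142. 150.]
   90 23 [121. 129. 134.]
-60
   -90 27 [573. 578. 581.]
   -70 19 [557. 575. 581.]
   -50 27 [579. 582. 584.]
   -30 37 [580. 585. 590.]
   -10 45 [582. 585. 589.]
   10 65 [173. 580. 590.]
   30 61 [160. 548. 590.]
   50 15 [150. 155. 163.]
   70 18 [133. 141. 150.]
   90 13 [124. 130. 138.]
60
   -10 10 [187. 189. 195.]
   10 16 [175. 181. 190.]
   30 18 [159. 166. 175.]
   50 17 [147. 154. 161.]
   70 14 [134. 141. 146.]
   90 14 [114. 129. 136.]
120
   -10 18 [187. 196. 203.]
   10 19 [174. 180. 189.]
   30 18 [158. 167. 173.]
   50 16 [146. 155. 162.]
   70 14 [133. 140. 147.]
   90 16 [121. 129. 134.]
   130 1 [87. 87. 87.]
```

Request:
{"fn": "jog_arm", "kwargs": {
  "motion": [
    [0, 0, 0, -4.1, 0, 5.8, 0],
    [0, 0, 0, -3.9, 0, 6, 0],
    [0, 0, 0, -3.7, 0, 6.2, 0],
    [0, 0, 0, -3.4, 0, 6.4, 0],
    [0, 0, 0, -3.2, 0, 6.5, 0],
    [0, 0, 0, -2.4, 0, 5.5, 0],
    [0, 0, 0, -2.2, 0, 5.6, 0],
    [0, 0, 0, -2, 0, 5.7, 0],
    [0, 0, 0, -1.8, 0, 5.7, 0],
    [0, 0, 0, -1.6, 0, 5.7, 0]
  ]
}}

```text
t: 14.78
eef_pos: [549.8, -128.4, 245.9]
tcp_rot: [3.141, 0.0, 1.47]
ft_force: [0.6, -0.3, 3.1]
opening: 0.004
grip_force: 1.2
```

Request:
{"fn": "jog_arm", "kwargs": {
  "motion": [
    [0, 0, 0, -1.5, 0, 4.5, 0],
    [0, 0, 0, -0.8, 0, 4.5, 0],
    [0, 0, 0, -0.8, 0, 4.5, 0],
    [0, 0, 0, -0.7, 0, 4, 0],
    [0, 0, 0, -0.6, 0, 4, 0],
    [0, 0, 0, -0.5, 0, 3.5, 0],
    [0, 0, 0, -0.4, 0, 3, 0],
    [0, 0, 0, -0.2, 0, 3, 0],
    [0, 0, 0, 0, 0, 2.5, 0],
    [0, 0, 0, 0, 0, 2, 0]
  ]
}}

```text
t: 16.02
eef_pos: [549.2, -133.7, 210.5]
tcp_rot: [-3.141, 0.0, 1.47]
ft_force: [0.8, -2.4, 2.7]
opening: 0.005
grip_force: 1.2
```

```bash
python3 look.py
```

```text
{'t': np.float64(16.025), 'joints': array([-0.356,  0.504,  1.795, -0.   ,  0.843, -0.255]), 'eef_pos': array([ 549.172, -133.706,  210.546]), 'tcp_rot': array([-3.141,  0.   ,  1.47 ]), 'ft_force': array([ 0.789, -2.398,  2.676]), 'opening': np.float64(0.005)}
tip in tote frame -0.03459325809096647 -68.04925881232762 132.5463375980352
```

6 mm left.

Request:
{"fn": "jog_arm", "kwargs": {
  "motion": [
    [0, 0, 0, 0, 0, 1.5, 0],
    [0, 0, 0, 0, 0, 1.5, 0],
    [0, 0, 0, 0, 0, 1, 0],
    [0, 0, 0, 0, 0, 1, 0],
    [0, 0, 0, 0, 0, 0.7, 0],
    [0, 0, 0, 0, 0, 0.7, 0],
    [0, 0, 0, 0, 0, 0, 0]
  ]
}}

```text
t: 16.9
eef_pos: [549.2, -133.7, 204.4]
tcp_rot: [-3.141, 0.0, 1.47]
ft_force: [-1.0, -1.2, 4.7]
opening: 0.006
grip_force: 1.7
```

Request:
{"fn": "jog_arm", "kwargs": {
  "motion": [
    [0, 0, 0, 0, 0, 0.8, 0],
    [0, 0, 0, 0, 0, 0, 0]
  ]
}}

```text
t: 17.15
eef_pos: [549.2, -133.7, 204.3]
tcp_rot: [3.141, 0.0, 1.47]
ft_force: [-3.9, -0.6, 12.8]
opening: 0.005
grip_force: 5.8
```

Request:
{"fn": "jog_arm", "kwargs": {
  "motion": [
    [0, 0, 0, 0, 0, 0.7, 0],
    [0, 0, 0, 0, 0, 0, 0]
  ]
}}

```text
t: 17.4
eef_pos: [549.2, -133.7, 204.2]
tcp_rot: [3.141, 0.0, 1.47]
ft_force: [-5.9, 0.0, 18.7]
opening: 0.004
grip_force: 9.4
```

Request:
{"fn": "jog_arm", "kwargs": {
  "motion": [
    [0, 0, 0, 0, 0, -5, 0],
    [0, 0, 0, 0, 0, -20, 0],
    [0, 0, 0, 0, 0, -50, 0],
    [0, 0, 0, 0, 0, -60, 0],
    [0, 0, 0, 0, 0, -60, 0],
    [0, 0, 0, 0, 0, 0, 0]
  ]
}}

```text
t: 18.15
eef_pos: [549.8, -133.6, 402.0]
tcp_rot: [3.134, 0.002, 1.47]
ft_force: [0.4, -0.4, -0.1]
opening: 0.007
grip_force: 0.0
```

```bash
python3 look.py wrist pics/w2.png;python3 look.py scene pics/s2.png | grep -v "^ "
```

```text
{'t': np.float64(18.15), 'joints': array([-0.355,  0.31 ,  1.552,  0.   ,  1.272, -0.255]), 'eef_pos': array([ 549.797, -133.603,  402.011]), 'tcp_rot': array([3.134e+00, 2.000e-03, 1.470e+00]), 'ft_force': array([ 0.374, -0.416, -0.104]), 'opening': np.float64(0.007)}
tip in tote frame 0.577196272507031 -67.88477587865903 324.0105191720572
-120
   -110 67 [124. 127. 129.]
   -90 101 [125. 127. 128.]
   -70 106 [125. 127. 128.]
   -50 109 [125. 127. 129.]
   -30 117 [125. 127. 129.]
   -10 127 [124. 127. 129.]
   10 128 [124. 127. 128.]
   30 137 [125. 126. 129.]
   50 143 [124. 126. 128.]
   70 155 [125. 126. 129.]
   90 87 [125. 126. 128.]
-60
   -110 65 [125. 127. 129.]
   -90 101 [125. 127. 128.]
   -70 107 [124. 127. 128.]
   -50 891 [124. 418. 421.]
   -30 118 [125. 127. 129.]
   -10 124 [124. 127. 129.]
   10 130 [124. 127. 128.]
   30 137 [124. 127. 128.]
   50 148 [124. 126. 128.]
   70 149 [124. 126. 129.]
   90 88 [124. 126. 128.]
60
   -110 70 [125. 127. 128.]
   -90 105 [125. 127. 128.]
   -70 102 [124. 127. 129.]
   -50 973 [125. 419. 438.]
   -30 117 [125. 127. 129.]
   -10 123 [124. 127. 129.]
   10 127 [124. 126. 129.]
   30 141 [124. 127. 129.]
   50 139 [124. 126. 128.]
   70 155 [124. 126. 128.]
   90 86 [125. 126. 128.]
120
   -110 76 [124. 127. 128.]
   -90 100 [125. 127. 129.]
   -70 102 [125. 127. 129.]
   -50 114 [125. 127. 129.]
   -30 118 [124. 127. 129.]
   -10 125 [125. 127. 129.]
   10 124 [125. 127. 128.]
   30 135 [125. 126. 128.]
   50 141 [124. 126. 128.]
   70 154 [124. 126. 129.]
   90 86 [124. 126. 129.]
{'t': np.float64(18.2), 'joints': array([-0.355,  0.313,  1.556,  0.   ,  1.27 , -0.255]), 'eef_pos': array([ 549.284, -133.485,  399.113]), 'tcp_rot': array([3.139e+00, 1.000e-03, 1.470e+00]), 'ft_force': array([-0.249,  0.169, -1.425]), 'opening': np.float64(0.006)}
tip in tote frame 0.05437381328765234 -67.81818268309884 321.1131255333527
-120
-60
60
120
```

View pics/s2.png

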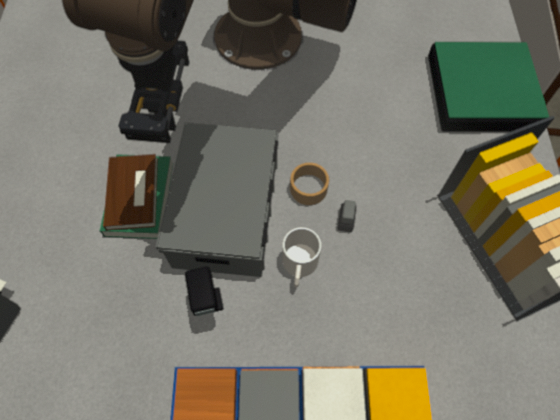

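The cover is shut flat, with its top at 126–127 mm everywhere (tote at cols 160–278, rows 122–270). The books, mug, tape, stamp and scanner are all where they started, and the gripper is clear.

```bash
python3 -c "
from cell import env
print(env.job_done())"
```

```text
the job is handed in; nothing more can be done
None
```

The book tote is closed for dispatch: the flap was folded flat first, then the cover was pushed over and eased fully shut, nothing else on the bench appears to have moved, and the job was handed in at about 18 s.

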